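Slide the note pad out over the board's edge

ROBOT

A 7-joint arm with a two-finger parallel gripper is mounted at the origin on the work surface; the furniture and walls round the work are solid. World frame = base frame: x ahead of the robot, y to its left, z up, the work surface at z = 0. Lengths are in m, angles in rad, forces in N, time in s.
With the tool pointing down it reaches from about 0.4 to 0.85 m from the base axis. Payload 4.5 kg.
Tool frame: the origin (TCP) lies on the centre line of the jaws, within the pads' length; the fingertips stand 11 mm ahead of it and the grasp point (between the pads) lies 8 mm behind it; z points along the fingers, y is the line along which they close (so a half turn about z gives the same grasp; the last joint's range is limited). The gripper opens to 88 mm and grips with 3 to 60 N. Pads are 18 mm wide; open, the fingers measure 123 mm over their backs; the gripper's body (75 mm by 187 mm) begins 45 mm behind the grasp point.
Start: joints at [1.322, 0.689, -0.195, 1.565, 0.157, 0.902, -0.215], TCP at [0.174, -0.6, 0.25] pointing down, gripper open.
Joint ranges: [-3.01, 3.01], [-0.46, 2.08], [-1.47, 1.51], [0.13, 2.56], [-1, 4.14], [0.04, 2.09], [-2.66, 2.66]. Speed limits (rad/s): [2.57, 2.57, 3.14, 3.14, 3.14, 3.14, 3.14].

INTERFACE

Orientations are given as a unit quaternion [x, y, z, w].
In Python, from plant import * gives the robot as it stands. The module is installed in compiled form; this text tells all that it offers.
- The arm moves only by the tool send_rows, never from a script. Its argument "motion" is a list of rows, each an object of numbers: "x", "y", "z": the shift along the tool's x, y, z in cm; "rx", "ry", "rz": the turn, a rotation vector about the tool's x, y, z in rad; "jaw": the finger opening in cm, from 0 to 8.81. In form: [{"x": .., "y": .., "z": .., "rx": .., "ry": .., "rz": .., "jaw": ..}, ...]. A call has exactly 5 rows; each row shifts and turns the commanded pose from where the row before left it, along the tool's axes as they then stand; what a row does not reach is not made up. A row lasts 1/10 s, in which the tool goes at most 50 mm and 8.59 degrees, less where a joint would pass 70% of its speed; a pose out of reach is approached as far as the arm can. A call is refused whole if a number of a shift passes 5 or a number of a turn 0.15, either way. A call with a gripper value outside its range is refused whole. The fingers move at their own pace and stop on an object; "grip_force" is the grip in N (left out, the last holds). Time passes only in rows, so rows that do not move let the fingers close, or fill a call up. It gives the time, the measured TCP pose, the force, the opening and the grip force at its end, in the units of the state.
- get_state(): the state, without advancing time (a new reading comes with each control period).
- snapshot(name): name is "scene" or "top"; returns a dict with "img" (480x640x3 uint8, red, green, blue), "vertical_fov" (degrees; the focal length in pixels is half the picture's height over the tangent of half this angle, whatever the lens; pixels are square), "cx", "cy" (the principal point, pixels), "extrinsics" (4x4, takes a point from camera to world coordinates). Camera axes: x right, y up, looking along -z (the intrinsics and any distortion apply to the point x, -y, -z); pixel columns grow to the right and rows downward; lengths in m; the calibration is good to about 2 mm. A picture is of the moment at which its call begins. There is no depth.
- finish_job(): hands the job in; it is judged then, once.
The state is a dict: "clock": time; "q": joint angles; "qd": joint speeds; "joint_torque": joint torques, N m; "tool_pos": TCP position; "eef_rot": TCP orientation; "contact_force": force on the tool from outside, world axes, zero at the start; "moment": the same for the moment, N m; "opening": opening from 0.0 (shut) to 1.0 (fully open); "finger_force": force on a finger pad.
Only numpy, scipy, OpenCV 4.12 (cv2) and the standard library are available. Lean on these libraries where they do the work, as an engineer would, in place of code of your own. Each camera call takes 0.05 s, during which the arm holds its last target. There are 200 camera calls.

TASK

The note pad lies too flat on the chopping board to get fingers under it. With the fingertips, push it along the board, with the pen riding on top, until about 4 cm of it sticks out squarely past the middle of the board's left-hand short edge, ready for someone to pick it up. Only slide it: do not lift or tip the pad, keep the pen on it, and leave the salt shaker, bowl and garlic where they stand.

Things in the scene. Friction and masses are not known exactly. Their poses are not given: they have to be found in the camera images.
- board: plain wooden chopping board, 250 x 360 x 22 mm, lying flat and fixed on the counter ahead and to the right of the robot. Origin: centre of its underside; top 22 mm above it. Its x axis (250 mm) points roughly away from the robot, its y axis (360 mm) roughly to the robot's left. The edge to be overhung is the short one at y = +180 mm. (Another board, at the far left of the counter, has no part in this.)
- board_edge (a point): middle of the board's left-hand short edge, on the board's top (board frame 0, 180, 22 mm); axes as the board's
- pad: white note pad, 150 x 101 x 10 mm, stiff, about 90 g, lying flat and loose on the board; it slides with ordinary friction. Origin: centre of its underside. Its x axis is its 150 mm length and points roughly along the board's +y at the start (up to about 0.3 rad off); z up
- pad_front (a point): middle of the pad's leading short end (pad frame 75, 0, 5 mm), the end that must come to stick out past the board's edge
- pen: black ball pen, 145 mm long (its y axis), 12 mm wide, 9 mm thick, 15 g, lying loose and aslant on top of the pad, within the pad's outline. Origin: its middle, underside
- salt: salt shaker, 44 mm diameter, 90 mm tall, loose on the counter beyond the board's far long edge. Origin: centre of its underside
- bowl: small prep bowl, 115 mm diameter, 50 mm tall, loose on the counter by the board's near long edge. Origin: centre of its underside
- garlic: garlic bulb, about 52 mm in size, loose on the counter by the board's near long edge. Origin: centre of its underside
There are look-alikes about, which are no part of the job. Several things have the shape of the pen; the one meant has the colours described above. There is more than one size of the pad; the one meant has the size given above.

How it is judged:
At the end, for the whole second after the job is handed in: The middle of the pad's leading end is 30 to 50 mm past the board's left-hand short edge; the pad lies flat on the board within 0.15 rad of square to that edge, its centre within 70 mm of the board's long middle line; the pen lies on the pad; both at rest (y of pad_front in the frame of board between 0.21 and 0.23 m and x of pad in the frame of board between -0.07 and 0.07 m and angle between the x axis of pad and the y axis of board, either way round below 0.15 rad and angle between pad's own z axis and vertical below 0.05 rad and z of pad in the frame of board between 0.019 and 0.026 m and z of pen in the frame of pad between 0.006 and 0.016 m and x of pen in the frame of pad between -0.06 and 0.06 m and y of pen in the frame of pad between -0.05 and 0.05 m and linear speed of each of pad, pen below 0.01 m/s); the robot touches nothing.
It fails at once if the pad is lifted more than 8 mm off the board, tipped, or falls off it (z of pad in the frame of board above 0.03 m or angle between pad's own z axis and vertical above 0.15 rad or z of pad in the frame of board below 0.012 m).
It fails at once if the pen comes off the pad or is lifted from it (z of pen in the frame of pad below 0.003 m or z of pen in the frame of pad above 0.025 m).
It fails at once if the salt shaker, bowl or garlic is moved more than 15 mm (distance of any of salt, bowl, garlic from where it was at the start of the episode above 0.015 m).
It also fails if it takes over 38 s, if anything falls off the work surface, if the arm or the gripper's body presses on something with over 40 N, if the wrist force passes 120 N, or if a joint passes its speed limit or range.

## Working session

There is one attempt and no reset: what is moved stays moved. The work goes in short steps, Python scripts to look and compute and a tool call to move; the robot and the scene stay as the last step left them, time stands still between calls to the robot, and variables do not carry over. Pictures are saved under pics/ and viewed, at most 10 in all, crops included, and the job is handed in when it is done.

Besides the shell and the picture viewer there is one more tool, called as a command line: name --argument value ..., lists and objects as JSON in quotes. send_rows: Moves the arm, as the interface text tells. Its arguments: {"type":"object","properties":{"motion":{"type":"array"},"grip_force":{"type":"number"}},"required":["motion"]}

```bash
mkdir -p pics; python3 - <<'E'
from plant import *
import cv2,pickle
for n in("scene","top"):
    s=snapshot(n); cv2.imwrite(f"pics/{n}0.png",s["img"][:,:,::-1]); pickle.dump(s,open(f"{n}0.pkl","wb"))
    print({k:v for k,v in s.items() if k!="img"})
print(get_state())
E
```

```text
{'vertical_fov': 55.258872897602004, 'cx': 316.9414535566967, 'cy': 240.2816688868309, 'extrinsics': array([[-0.76391133,  0.50525524, -0.40144318,  0.10054288],
       [-0.64531927, -0.59657115,  0.47714349,  0.28771482],
       [ 0.00158983,  0.62355433,  0.7817784 ,  0.76695464],
       [ 0.        ,  0.        ,  0.        ,  1.        ]])}
{'vertical_fov': 54.16896249842251, 'cx': 313.57103779595883, 'cy': 240.3418023265239, 'extrinsics': array([[ 0.06871371,  0.97559662, -0.20854176,  0.26853656],
       [-0.99763276,  0.06662913, -0.01701287, -0.16943683],
       [-0.00270274,  0.20921711,  0.97786548,  0.96508933],
       [ 0.        ,  0.        ,  0.        ,  1.        ]])}
{'clock': 0.1, 'q': array([ 1.32179108,  0.68987765, -0.19452676,  1.56620934,  0.15731626,
        0.90251789, -0.21509235]), 'qd': array([ 0.0012161 , -0.00228953, -0.0009828 , -0.00245952,  0.00115737,
       -0.000229  ,  0.00094476]), 'joint_torque': array([-3.07436072e-03, -5.28499067e+01, -1.27196476e+00, -1.53836346e+01,
       -5.27026970e-02,  1.97424597e-03,  4.97393034e-05]), 'tool_pos': array([ 0.17421491, -0.59966816,  0.24901259]), 'eef_rot': array([ 9.90012246e-01,  1.40979066e-01, -1.78276148e-04, -7.89834558e-04]), 'contact_force': array([-0.04985667, -0.96696964, -0.68276773]), 'moment': array([ 0.01831631, -0.01716018,  0.01101853]), 'finger_force': 0.0, 'opening': 1.001376146523941}
```

View pics/scene0.png

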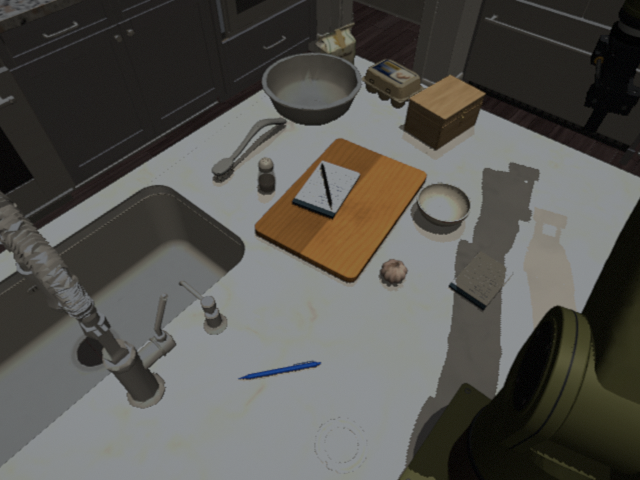

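View pics/top0.png

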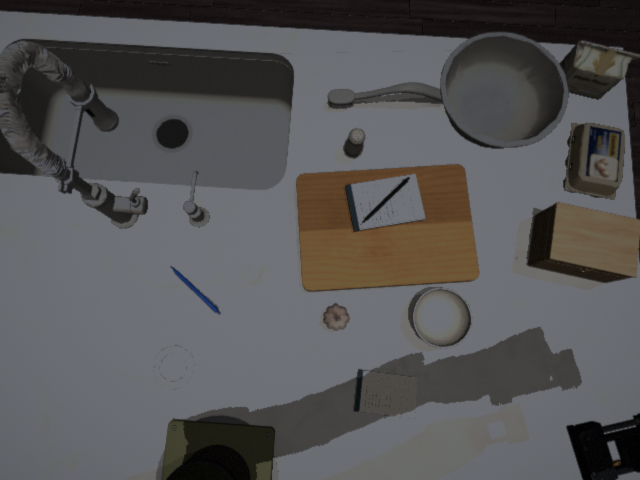

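The scene and top views agree on which objects are meant.
- **Pad:** candidates are top (386,203) on the board and (387,392) on the counter. The one on the board fits, being larger and carrying the pen.
- **Pen:** candidates are the black one at (385,200) and the blue one at (195,290). The black one fits.

I'll confirm with one enlarged crop.

```bash
cat > h.py <<'E'
import numpy as np,cv2,pickle
def ray(s,uv,z):
    h,w=s["img"].shape[:2]; f=h/2/np.tan(np.radians(s["vertical_fov"])/2)
    T=s["extrinsics"]; uv=np.atleast_2d(uv).astype(float)
    d=np.c_[(uv[:,0]-s["cx"])/f,-(uv[:,1]-s["cy"])/f,-np.ones(len(uv))]@T[:3,:3].T
    o=T[:3,3]; return o+d*((z-o[2])/d[:,2])[:,None]
def px(s,P):
    h=s["img"].shape[0]; f=h/2/np.tan(np.radians(s["vertical_fov"])/2)
    T=s["extrinsics"]; c=(np.atleast_2d(P)-T[:3,3])@T[:3,:3]
    return np.c_[s["cx"]+f*c[:,0]/-c[:,2],s["cy"]-f*c[:,1]/-c[:,2]]
def crop(s,name,u0,v0,u1,v1,k):
    cv2.imwrite(name,cv2.convertScaleAbs(cv2.resize(s["img"][v0:v1,u0:u1,::-1],None,fx=k,fy=k,interpolation=cv2.INTER_CUBIC),alpha=1.5))
E
python3 - <<'E'
from h import *
s=pickle.load(open("top0.pkl","rb")); crop(s,"pics/c0.png",290,120,490,270,4)
c=ray(s,[(297,174),(465,164),(479,280),(304,291)],.022)
print(c.round(3)); print([np.linalg.norm(c[i]-c[(i+1)%4]).round(3) for i in range(4)])
E
```

```text
[[ 0.611 -0.108  0.022]
 [ 0.657 -0.463  0.022]
 [ 0.411 -0.491  0.022]
 [ 0.365 -0.141  0.022]]
[np.float64(0.358), np.float64(0.248), np.float64(0.354), np.float64(0.248)]
```

View pics/c0.png

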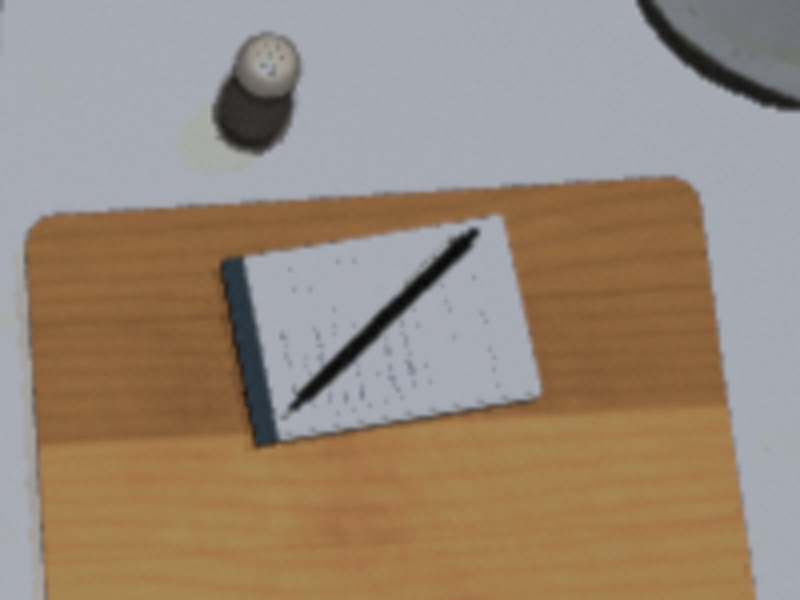

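The crop shows the pad with the black pen aslant on it. Its corners are at crop px (222,260), (500,215), (541,398) and (258,446), with the dark bound end to the left. Next, its size and pose in the board frame.

```bash
cat >> h.py <<'E'
def rectpose(c,ax):  # c: 4 corners ordered FL? generic: centre, and mean direction of ax
    return c.mean(0)
def board():
    s=pickle.load(open("top0.pkl","rb"))
    c=ray(s,[(297,174),(465,164),(479,280),(304,291)],.022)[:,:2]
    y=(c[0]-c[1])+(c[3]-c[2]); y/=np.linalg.norm(y); x=np.array([y[1],-y[0]])
    return c.mean(0),np.c_[x,y]
def pad(c): # corners: front-far, back-far, back-near, front-near (world xy)
    o,R=board(); b=(c[:,:2]-o)@R; f=(b[0]+b[3])/2; k=(b[1]+b[2])/2; d=f-k
    return dict(centre=(f+k)/2,front=f,back=k,L=np.linalg.norm(d),W=np.linalg.norm((b[0]+b[1]-b[2]-b[3])/2),yaw_from_y=np.arctan2(-d[0],d[1]))
E
python3 - <<'E'
from h import *
s=pickle.load(open("top0.pkl","rb"))
P=np.array([(222,260),(500,215),(541,398),(258,446)])/4+[290,120]
w=ray(s,P,.032); o,R=board()
print(o,R,np.arctan2(R[1,0],R[0,0])); print(w.round(3)); print(pad(w))
pen=ray(s,np.array([(287,412),(478,232)])/4+[290,120],.037); print(pen,((pen[:,:2]-o)@R).round(3))
c2=ray(s,[(362,370),(418,375),(415,416),(357,410)],.01);print([np.linalg.norm(c2[i]-c2[(i+1)%4]).round(3) for i in range(4)])
for n,p,z in(("salt",(355,138),.08),("bowl",(441,317),.05),("garlic",(336,317),.03)): 
    q=ray(s,p,z)[0]; print(n,q.round(3),((q[:2]-o)@R).round(3))
E
```

```text
[ 0.5108322  -0.30089062] [[ 0.99144905 -0.13049435]
 [ 0.13049435  0.99144905]] 0.13086758047129154
[[ 0.59  -0.212  0.032]
 [ 0.624 -0.355  0.032]
 [ 0.527 -0.379  0.032]
 [ 0.492 -0.235  0.032]]
{'centre': array([ 0.04764358, -0.00058468]), 'front': array([0.03974518, 0.07292847]), 'back': array([ 0.05554198, -0.07409783]), 'L': np.float64(0.14787248407854664), 'W': np.float64(0.10068846966376835), 'yaw_from_y': np.float64(0.10703141402844046)}
[[ 0.50920689 -0.24875977  0.037     ]
 [ 0.61236841 -0.34327039  0.037     ]] [[ 0.005  0.052]
 [ 0.095 -0.055]]
[np.float64(0.11), np.float64(0.077), np.float64(0.112), np.float64(0.075)]
salt [ 0.674 -0.223  0.08 ] [0.172 0.056]
bowl [ 0.33  -0.409  0.05 ] [-0.194 -0.083]
garlic [ 0.317 -0.208  0.03 ] [-0.18   0.118]
```

send_rows --motion '[{"x":3,"y":-0.6,"jaw":5},{"x":4.5,"y":-0.9,"jaw":5},{"x":4.5,"y":-0.9,"jaw":5},{"x":4.5,"y":-0.9,"jaw":5},{"x":4.5,"y":-0.9,"jaw":5}]'

```text
schema error: expected keys x, y, z, rx, ry, rz, jaw
```

send_rows --motion '[{"x":4.5,"y":-0.9,"jaw":5},{"x":4.5,"y":-0.9,"jaw":5},{"x":4.5,"y":-0.9,"jaw":5},{"x":4.5,"y":-0.9,"jaw":5},{"x":3,"y":-0.6,"jaw":5}]'

```text
schema error: expected keys x, y, z, rx, ry, rz, jaw
```

send_rows --motion '[{"rz":-0.14,"jaw":5},{"rz":-0.14,"jaw":5},{"rz":-0.14,"jaw":5},{"rz":-0.14,"jaw":5},{"rz":-0.14,"jaw":5}]'

```text
schema error: expected keys x, y, z, rx, ry, rz, jaw
```

send_rows --motion '[{"rz":-0.14,"jaw":5},{"rz":-0.14,"jaw":5},{"rz":-0.14,"jaw":5},{"rz":-0.14,"jaw":5},{"rz":-0.14,"jaw":5}]'

```text
schema error: expected keys x, y, z, rx, ry, rz, jaw
```

All seven keys are needed in every row.

send_rows --motion '[{"x":3,"y":-0.6,"z":0,"rx":0,"ry":0,"rz":0,"jaw":5},{"x":4.5,"y":-0.9,"z":0,"rx":0,"ry":0,"rz":0,"jaw":5},{"x":4.5,"y":-0.9,"z":0,"rx":0,"ry":0,"rz":0,"jaw":5},{"x":4.5,"y":-0.9,"z":0,"rx":0,"ry":0,"rz":0,"jaw":5},{"x":4.5,"y":-0.9,"z":0,"rx":0,"ry":0,"rz":0,"jaw":5}]'

```text
clock: 0.6
tool_pos: [0.3656, -0.5001, 0.2494]
eef_rot: [0.99, 0.141, -0.0, -0.0]
contact_force: [1.4, -0.0, -0.4]
opening: 0.577
finger_force: 0.0
```

send_rows --motion '[{"x":4.5,"y":-0.9,"z":0,"rx":0,"ry":0,"rz":0,"jaw":5},{"x":4.5,"y":-0.9,"z":0,"rx":0,"ry":0,"rz":0,"jaw":5},{"x":4.5,"y":-0.9,"z":0,"rx":0,"ry":0,"rz":0,"jaw":5},{"x":4.5,"y":-0.9,"z":0,"rx":0,"ry":0,"rz":0,"jaw":5},{"x":3,"y":-0.6,"z":0,"rx":0,"ry":0,"rz":0,"jaw":5}]'

```text
clock: 1.1
tool_pos: [0.5576, -0.3988, 0.2492]
eef_rot: [0.99, 0.143, 0.001, -0.001]
contact_force: [-0.0, 0.1, 0.2]
opening: 0.568
finger_force: 0.0
```

send_rows --motion '[{"x":0,"y":0,"z":0,"rx":0,"ry":0,"rz":-0.14,"jaw":5},{"x":0,"y":0,"z":0,"rx":0,"ry":0,"rz":-0.14,"jaw":5},{"x":0,"y":0,"z":0,"rx":0,"ry":0,"rz":-0.14,"jaw":5},{"x":0,"y":0,"z":0,"rx":0,"ry":0,"rz":-0.14,"jaw":5},{"x":0,"y":0,"z":0,"rx":0,"ry":0,"rz":-0.14,"jaw":5}]'

```text
clock: 1.6
tool_pos: [0.5539, -0.4021, 0.2491]
eef_rot: [0.88, 0.474, -0.0, -0.0]
contact_force: [-0.4, 0.0, 0.0]
opening: 0.567
finger_force: 0.0
```

send_rows --motion '[{"x":0,"y":0,"z":0,"rx":0,"ry":0,"rz":-0.14,"jaw":5},{"x":0,"y":0,"z":0,"rx":0,"ry":0,"rz":-0.14,"jaw":5},{"x":0,"y":0,"z":0,"rx":0,"ry":0,"rz":-0.14,"jaw":5},{"x":0,"y":0,"z":0,"rx":0,"ry":0,"rz":-0.14,"jaw":5},{"x":0,"y":0,"z":0,"rx":0,"ry":0,"rz":-0.14,"jaw":5}]'

```text
clock: 2.1
tool_pos: [0.5539, -0.4022, 0.2491]
eef_rot: [0.664, 0.747, -0.0, -0.001]
contact_force: [-0.4, -0.9, 0.6]
opening: 0.564
finger_force: 0.0
```

send_rows --motion '[{"x":0,"y":0,"z":0,"rx":0,"ry":0,"rz":-0.126,"jaw":5},{"x":0.55,"y":2.3,"z":3,"rx":0,"ry":0,"rz":0,"jaw":5},{"x":0,"y":0,"z":4,"rx":0,"ry":0,"rz":0,"jaw":5},{"x":0,"y":0,"z":4,"rx":0,"ry":0,"rz":0,"jaw":5},{"x":0,"y":0,"z":4,"rx":0,"ry":0,"rz":0,"jaw":5}]'

```text
clock: 2.6
tool_pos: [0.575, -0.3914, 0.0979]
eef_rot: [0.618, 0.786, -0.0, -0.0]
contact_force: [0.5, -0.4, -0.4]
opening: 0.568
finger_force: 0.0
```

send_rows --motion '[{"x":0,"y":0,"z":3,"rx":0,"ry":0,"rz":0,"jaw":5},{"x":0,"y":0,"z":1,"rx":0,"ry":0,"rz":0,"jaw":5},{"x":0,"y":0,"z":0,"rx":0,"ry":0,"rz":0,"jaw":5},{"x":0,"y":0,"z":0,"rx":0,"ry":0,"rz":0,"jaw":5},{"x":0,"y":0,"z":0,"rx":0,"ry":0,"rz":0,"jaw":5}]'

```text
clock: 3.1
tool_pos: [0.5767, -0.3922, 0.0619]
eef_rot: [0.618, 0.786, 0.0, 0.002]
contact_force: [0.1, 0.0, 0.9]
opening: 0.57
finger_force: 0.0
```

```bash
cat > look.py <<'E'
import sys
from plant import *
from h import *
n=sys.argv[1]; st=get_state(); s=snapshot("top"); pickle.dump(s,open(n+"t.pkl","wb"))
s2=snapshot("scene"); pickle.dump(s2,open(n+"s.pkl","wb"))
a=cv2.resize(s["img"][120:300,250:490],None,fx=2.5,fy=2.5,interpolation=cv2.INTER_CUBIC)
crop(s2,f"pics/{n}s.png",220,120,460,300,3); cv2.imwrite(f"pics/{n}t.png",cv2.convertScaleAbs(cv2.resize(s["img"][120:300,280:520,::-1],None,fx=3,fy=3,interpolation=cv2.INTER_CUBIC),alpha=1.5))
o,R=board(); q=st["eef_rot"]
print(st["tool_pos"],((st["tool_pos"][:2]-o)@R).round(4),"toolx-boardy",2*np.arctan2(q[1],q[0])-np.pi/2-.1309,st["contact_force"],st["clock"])
E
python3 look.py a
```

```text
[ 0.57671544 -0.39222444  0.06193344] [ 0.0534 -0.0992] toolx-boardy 0.10671531822370509 [0.13147665 0.02955694 0.8520586 ] 3.1
```

View pics/as.png

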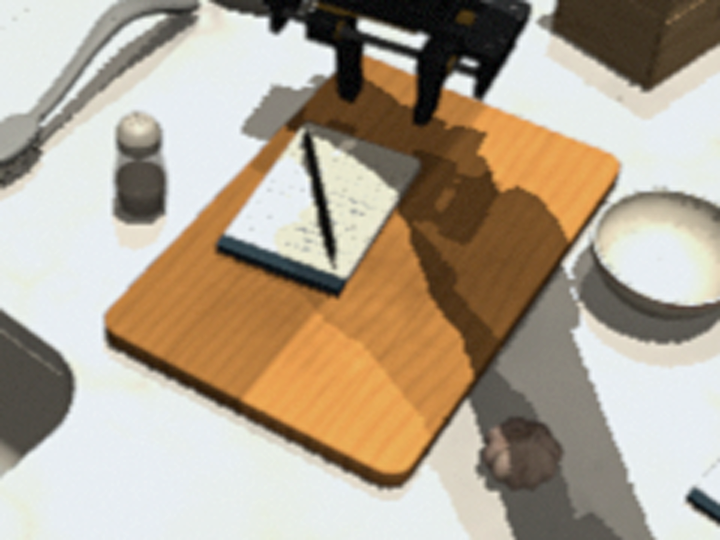

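The fingers, at about (348,95) and (425,118), stand behind the pad's back end and clear of it. The pen is in place, so I'll lower and begin pushing.

send_rows --motion '[{"x":0,"y":0,"z":1,"rx":0,"ry":0,"rz":0,"jaw":5},{"x":0,"y":0,"z":1,"rx":0,"ry":0,"rz":0,"jaw":5},{"x":0,"y":0,"z":0.5,"rx":0,"ry":0,"rz":0,"jaw":5},{"x":0,"y":0,"z":0,"rx":0,"ry":0,"rz":0,"jaw":5},{"x":0.2,"y":0,"z":0,"rx":0,"ry":0,"rz":0,"jaw":5}]'

```text
clock: 3.7
tool_pos: [0.5746, -0.3897, 0.0341]
eef_rot: [0.618, 0.786, -0.0, -0.0]
contact_force: [0.5, -1.0, 0.1]
opening: 0.566
finger_force: 0.0
```

send_rows --motion '[{"x":0.3,"y":0,"z":0,"rx":0,"ry":0,"rz":0,"jaw":5},{"x":0.3,"y":0,"z":0,"rx":0,"ry":0,"rz":0,"jaw":5},{"x":0.3,"y":0,"z":0,"rx":0,"ry":0,"rz":0,"jaw":5},{"x":0.3,"y":0,"z":0,"rx":0,"ry":0,"rz":0,"jaw":5},{"x":0.3,"y":0,"z":0,"rx":0,"ry":0,"rz":0,"jaw":5}]'

```text
clock: 4.2
tool_pos: [0.5713, -0.3749, 0.0348]
eef_rot: [0.618, 0.786, -0.0, 0.0]
contact_force: [0.4, -0.4, -0.7]
opening: 0.567
finger_force: 0.2
```

send_rows --motion '[{"x":0.3,"y":0,"z":0,"rx":0,"ry":0,"rz":0,"jaw":5},{"x":0.3,"y":0,"z":0,"rx":0,"ry":0,"rz":0,"jaw":5},{"x":0.3,"y":0,"z":0,"rx":0,"ry":0,"rz":0,"jaw":5},{"x":0.3,"y":0,"z":0,"rx":0,"ry":0,"rz":0,"jaw":5},{"x":0.3,"y":0,"z":0,"rx":0,"ry":0,"rz":0,"jaw":5}]'

```text
clock: 4.7
tool_pos: [0.5678, -0.3602, 0.0347]
eef_rot: [0.618, 0.786, -0.0, 0.0]
contact_force: [0.1, -0.4, -0.8]
opening: 0.568
finger_force: 0.2
```

```bash
python3 look.py b
```

```text
[ 0.56777809 -0.36024488  0.03474864] [ 0.0487 -0.0663] toolx-boardy 0.10709409478195545 [ 0.07900265 -0.38429437 -0.79495097] 4.7
```

View pics/bs.png

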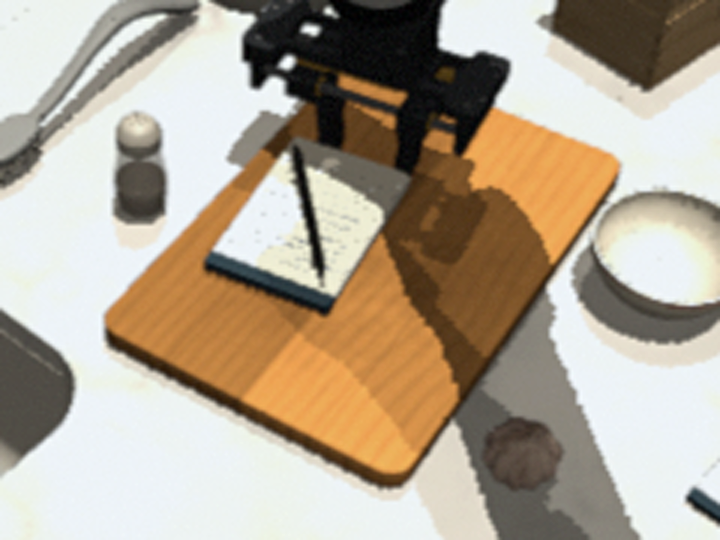

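Both fingers are pushing squarely and the pen rides along. I'll back off slightly and shift 8 mm to the near side so the gripper body clears the salt shaker by more, then go on, turning the pad square on the way.

send_rows --motion '[{"x":-0.5,"y":0,"z":0,"rx":0,"ry":0,"rz":0,"jaw":5},{"x":0,"y":-0.8,"z":0,"rx":0,"ry":0,"rz":0,"jaw":5},{"x":0.1,"y":0,"z":0,"rx":0,"ry":0,"rz":0,"jaw":5},{"x":0.2,"y":0,"z":0,"rx":0,"ry":0,"rz":0,"jaw":5},{"x":0.3,"y":0,"z":0,"rx":0,"ry":0,"rz":0,"jaw":5}]'

```text
clock: 5.3
tool_pos: [0.5598, -0.3613, 0.0348]
eef_rot: [0.618, 0.786, 0.0, 0.0]
contact_force: [0.5, -1.3, 0.2]
opening: 0.569
finger_force: 0.8
```

send_rows --motion '[{"x":0.4,"y":0,"z":0,"rx":0,"ry":0,"rz":0,"jaw":5},{"x":0.4,"y":0,"z":0,"rx":0,"ry":0,"rz":0,"jaw":5},{"x":0.4,"y":0,"z":0,"rx":0,"ry":0,"rz":0.005,"jaw":5},{"x":0.4,"y":0,"z":0,"rx":0,"ry":0,"rz":0.005,"jaw":5},{"x":0.4,"y":0,"z":0,"rx":0,"ry":0,"rz":0.005,"jaw":5}]'

```text
clock: 5.8
tool_pos: [0.5551, -0.3416, 0.0348]
eef_rot: [0.624, 0.781, -0.0, 0.0]
contact_force: [-0.0, -0.2, -1.3]
opening: 0.565
finger_force: 0.3
```

send_rows --motion '[{"x":0.4,"y":0,"z":0,"rx":0,"ry":0,"rz":0.005,"jaw":5},{"x":0.4,"y":0,"z":0,"rx":0,"ry":0,"rz":0.005,"jaw":5},{"x":0.4,"y":0,"z":0,"rx":0,"ry":0,"rz":0.005,"jaw":5},{"x":0.4,"y":0,"z":0,"rx":0,"ry":0,"rz":0.005,"jaw":5},{"x":0.4,"y":0,"z":0,"rx":0,"ry":0,"rz":0.005,"jaw":5}]'

```text
clock: 6.3
tool_pos: [0.5509, -0.3221, 0.0347]
eef_rot: [0.634, 0.773, -0.0, 0.0]
contact_force: [0.3, -1.0, -0.6]
opening: 0.567
finger_force: 0.3
```

send_rows --motion '[{"x":0.4,"y":0,"z":0,"rx":0,"ry":0,"rz":0.005,"jaw":5},{"x":0.4,"y":0,"z":0,"rx":0,"ry":0,"rz":0.005,"jaw":5},{"x":0.4,"y":0,"z":0,"rx":0,"ry":0,"rz":0.005,"jaw":5},{"x":0.4,"y":0,"z":0,"rx":0,"ry":0,"rz":0.005,"jaw":5},{"x":0.4,"y":0,"z":0,"rx":0,"ry":0,"rz":0.005,"jaw":5}]'

```text
clock: 6.8
tool_pos: [0.5472, -0.3024, 0.0348]
eef_rot: [0.644, 0.765, -0.0, 0.0]
contact_force: [-1.2, -0.9, 0.9]
opening: 0.568
finger_force: 0.3
```

```bash
python3 look.py c
```

```text
[ 0.54716755 -0.3024277   0.03478105] [ 0.0358 -0.0063] toolx-boardy 0.041732728163022675 [-1.20102594 -0.89405401  0.94497868] 6.8
```

View pics/cs.png

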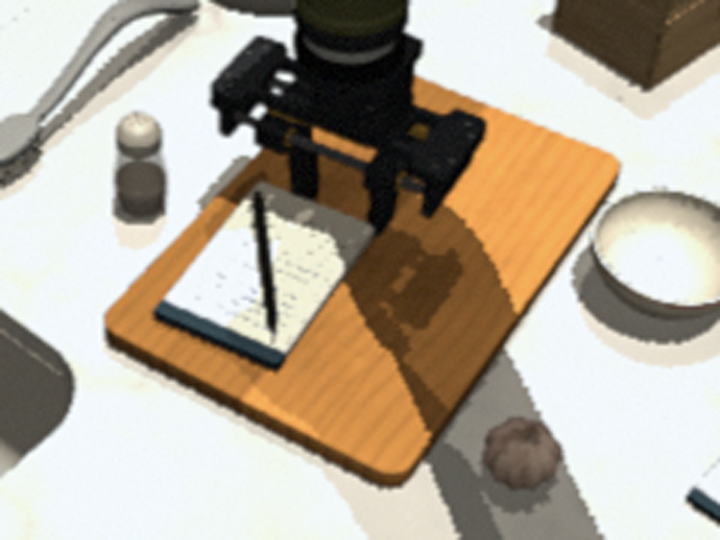

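The pad is square to the fingers and the pen hasn't moved on it. Continuing.

send_rows --motion '[{"x":0.4,"y":0,"z":0,"rx":0,"ry":0,"rz":0.005,"jaw":5},{"x":0.4,"y":0,"z":0,"rx":0,"ry":0,"rz":0.005,"jaw":5},{"x":0.4,"y":0,"z":0,"rx":0,"ry":0,"rz":0.005,"jaw":5},{"x":0.4,"y":0,"z":0,"rx":0,"ry":0,"rz":0.005,"jaw":5},{"x":0.4,"y":0,"z":0,"rx":0,"ry":0,"rz":0.005,"jaw":5}]'

```text
clock: 7.4
tool_pos: [0.5439, -0.2825, 0.0347]
eef_rot: [0.653, 0.757, 0.0, -0.0]
contact_force: [0.4, 0.5, -0.0]
opening: 0.565
finger_force: 0.2
```

send_rows --motion '[{"x":0.4,"y":0,"z":0,"rx":0,"ry":0,"rz":0.005,"jaw":5},{"x":0.4,"y":0,"z":0,"rx":0,"ry":0,"rz":0.005,"jaw":5},{"x":0.4,"y":0,"z":0,"rx":0,"ry":0,"rz":0.005,"jaw":5},{"x":0.4,"y":0,"z":0,"rx":0,"ry":0,"rz":0,"jaw":5},{"x":0.4,"y":0,"z":0,"rx":0,"ry":0,"rz":0,"jaw":5}]'

```text
clock: 7.9
tool_pos: [0.5412, -0.2628, 0.0348]
eef_rot: [0.659, 0.753, 0.0, 0.0]
contact_force: [0.5, -0.4, -0.4]
opening: 0.568
finger_force: 0.2
```

send_rows --motion '[{"x":0.4,"y":0,"z":0,"rx":0,"ry":0,"rz":0,"jaw":5},{"x":0.3,"y":0,"z":0,"rx":0,"ry":0,"rz":0,"jaw":5},{"x":0.2,"y":0,"z":0,"rx":0,"ry":0,"rz":0,"jaw":5},{"x":0.1,"y":0,"z":0,"rx":0,"ry":0,"rz":0,"jaw":5},{"x":0,"y":0,"z":0,"rx":0,"ry":0,"rz":0,"jaw":5}]'

```text
clock: 8.4
tool_pos: [0.5399, -0.2531, 0.0348]
eef_rot: [0.658, 0.753, 0.0, 0.0]
contact_force: [-1.1, -0.4, 1.3]
opening: 0.569
finger_force: 0.0
```

```bash
python3 look.py d
```

```text
[ 0.53985731 -0.25313072  0.03475937] [0.035  0.0436] toolx-boardy 0.0023002727151946456 [-1.13869092 -0.4003471   1.30102046] 8.4
```

View pics/ds.png

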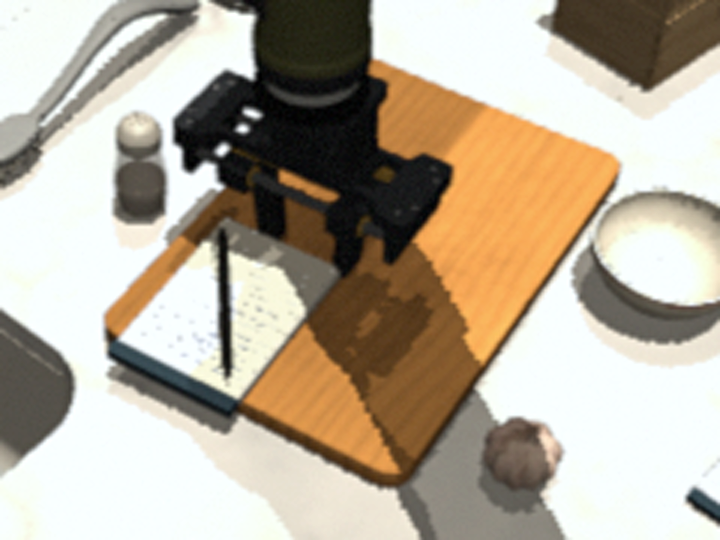

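The leading end now overhangs, with front corners at crop (112,344) and (236,403). I'll measure it against the board edge in this same view.

```bash
python3 - <<'E'
from h import *
s=pickle.load(open("ds.pkl","rb")); f=lambda p:ray(s,np.array(p)/3+[220,120],.032)
o,R=board()
print(pad(f([(112,344),(228,218),(345,268),(236,403)])))
# board edge in scene view (picture a): points on top left edge
print(((ray(s,np.array([(140,340),(200,372),(260,402),(340,443)])/3+[220,120],.022)[:,:2]-o)@R).round(4))
# detect edge line automatically from picture a: green/blue ratio along board y
a=pickle.load(open("as.pkl","rb")); t=pickle.load(open("top0.pkl","rb"))
for n,s in(("scene",a),("top",t)):
    for x in(-.06,-.03,0,.03,.06):
        ys=np.arange(.15,.21,.0005); P=np.c_[np.c_[np.full_like(ys,x),ys]@R.T+o,np.full_like(ys,.022)]
        u=px(s,P).astype(np.float32); im=cv2.remap(s["img"],u[None,:,0],u[None,:,1],cv2.INTER_LINEAR)[0].astype(float)
        sat=(im[:,0]-im[:,2])/(im.sum(1)+1); m=np.convolve(im.sum(1),[-1]*6+[0]+[1]*6,'valid'); i=np.argmax(abs(m))+6
        print(n,x,"edge y",ys[i].round(4), "sat drop", ys[np.argmax(sat<(sat[:20].mean()/2))].round(4))
E
```

```text
{'centre': array([0.04802631, 0.12356002]), 'front': array([0.04722426, 0.19529989]), 'back': array([0.04882835, 0.05182015]), 'L': np.float64(0.1434887110116733), 'W': np.float64(0.10005414551139112), 'yaw_from_y': np.float64(0.011179415385784108)}
[[ 0.089   0.1779]
 [ 0.0372  0.1785]
 [-0.0117  0.1777]
 [-0.0749  0.1773]]
scene -0.06 edge y 0.194 sat drop 0.192
scene -0.03 edge y 0.194 sat drop 0.192
scene 0 edge y 0.1935 sat drop 0.1915
scene 0.03 edge y 0.194 sat drop 0.192
scene 0.06 edge y 0.1935 sat drop 0.1915
top -0.06 edge y 0.1825 sat drop 0.181
top -0.03 edge y 0.1815 sat drop 0.181
top 0 edge y 0.182 sat drop 0.181
top 0.03 edge y 0.1825 sat drop 0.181
top 0.06 edge y 0.1825 sat drop 0.181
```

View pics/dt.png

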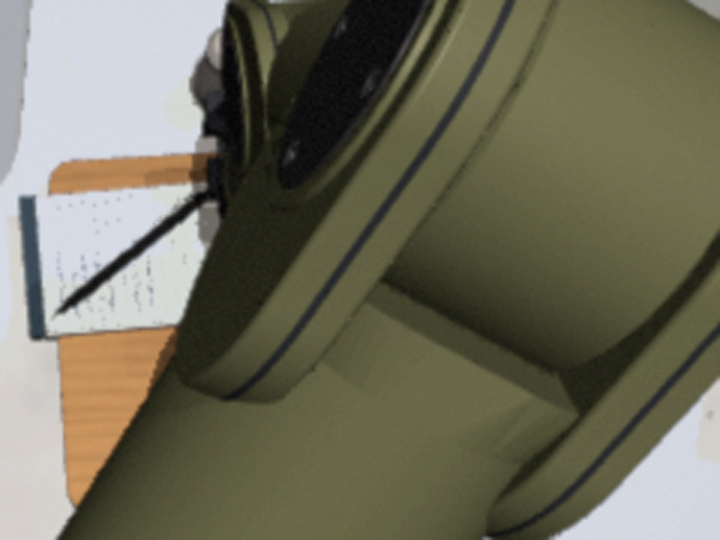

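The top view shows the front corners at crop (22,197) and (33,340). The rear is hidden by the arm.

```bash
python3 - <<'E'
from h import *
s=pickle.load(open("dt.pkl","rb")); o,R=board()
w=ray(s,np.array([(22,197),(33,340),(44,195.5),(45,335)])/3+[280,120],.032)
b=(w[:,:2]-o)@R;print(b.round(4),b[:2].mean(0))
E
```

```text
[[ 0.0961  0.1995]
 [-0.0062  0.1971]
 [ 0.0963  0.1841]
 [-0.0032  0.1888]] [0.04498233 0.19828666]
```

The front reads 0.198 (top), 0.195 (scene) and 0.203 (from tool position). I'll push 19 mm more, back off, lift clear and measure without the arm in the way.

send_rows --motion '[{"x":0.2,"y":0,"z":0,"rx":0,"ry":0,"rz":0,"jaw":5},{"x":0.4,"y":0,"z":0,"rx":0,"ry":0,"rz":0,"jaw":5},{"x":0.4,"y":0,"z":0,"rx":0,"ry":0,"rz":0,"jaw":5},{"x":0.4,"y":0,"z":0,"rx":0,"ry":0,"rz":0,"jaw":5},{"x":0.3,"y":0,"z":0,"rx":0,"ry":0,"rz":0,"jaw":5}]'

```text
clock: 9.0
tool_pos: [0.5376, -0.2357, 0.0347]
eef_rot: [0.658, 0.753, 0.0, -0.0]
contact_force: [0.4, -0.3, 0.5]
opening: 0.565
finger_force: 0.2
```

send_rows --motion '[{"x":0.15,"y":0,"z":0,"rx":0,"ry":0,"rz":0,"jaw":5},{"x":0.05,"y":0,"z":0,"rx":0,"ry":0,"rz":0,"jaw":5},{"x":0,"y":0,"z":0,"rx":0,"ry":0,"rz":0,"jaw":5},{"x":-0.5,"y":0,"z":0,"rx":0,"ry":0,"rz":0,"jaw":5},{"x":-2,"y":0,"z":0,"rx":0,"ry":0,"rz":0,"jaw":5}]'

```text
clock: 9.5
tool_pos: [0.5411, -0.2569, 0.0348]
eef_rot: [0.657, 0.754, 0.001, -0.001]
contact_force: [0.7, -0.0, 0.0]
opening: 0.566
finger_force: 0.0
```

send_rows --motion '[{"x":-4,"y":0,"z":0,"rx":0,"ry":0,"rz":0,"jaw":5},{"x":-4,"y":0,"z":-1,"rx":0,"ry":0,"rz":0,"jaw":5},{"x":-4.5,"y":0,"z":-2,"rx":0,"ry":0,"rz":0,"jaw":5},{"x":-4,"y":0,"z":-3,"rx":0,"ry":0,"rz":0,"jaw":5},{"x":-3,"y":0,"z":-3,"rx":0,"ry":0,"rz":0,"jaw":5}]'

```text
clock: 10.0
tool_pos: [0.5648, -0.4568, 0.1253]
eef_rot: [0.66, 0.751, -0.001, -0.0]
contact_force: [1.0, -0.1, 0.3]
opening: 0.567
finger_force: 0.0
```

```bash
python3 look.py e
```

```text
[ 0.56478767 -0.45682598  0.12534035] [ 0.0331 -0.1616] toolx-boardy -0.001702831086353801 [ 1.00711094 -0.07274426  0.3485182 ] 10.0
```

View pics/et.png

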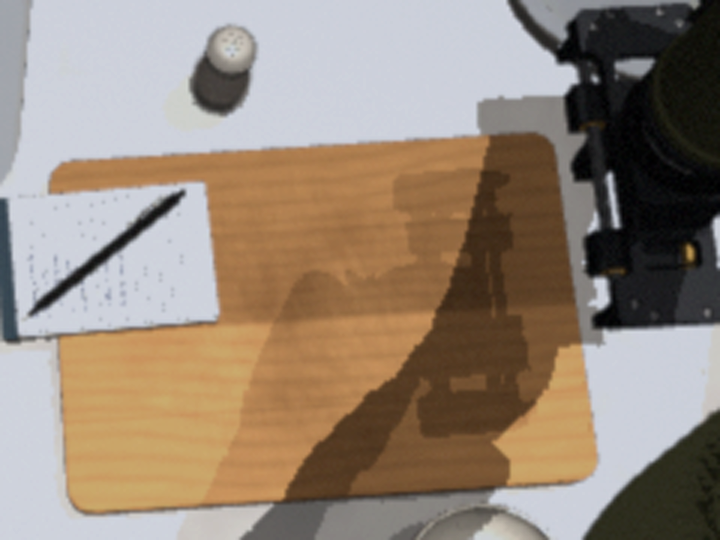

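The back corners are at (205,183) and (219,321) and the pen is on the pad. The front is cut off by the crop, so I'll take a shifted one.

```bash
python3 - <<'E'
from h import *
s=pickle.load(open("et.pkl","rb")); crop(s,"pics/f.png",265,165,365,240,8)
E
```

```text
(no output)
```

View pics/f.png

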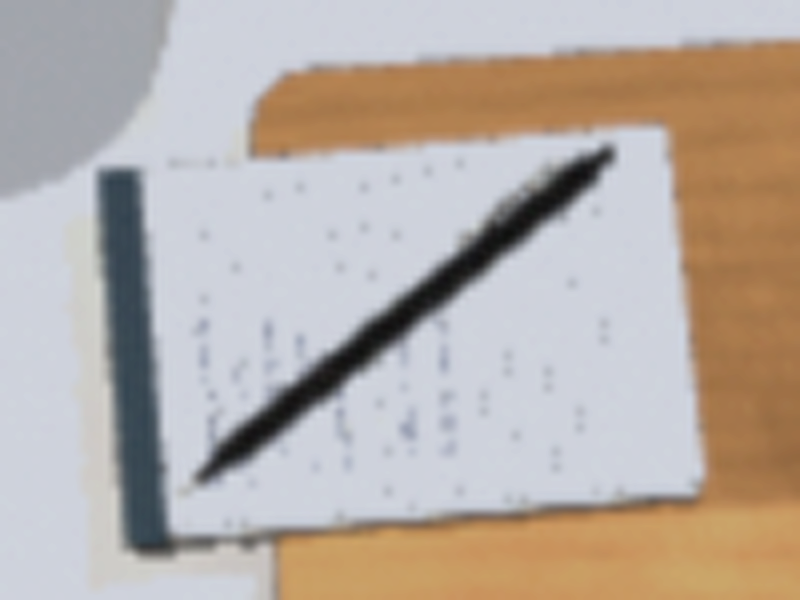

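```bash
python3 - <<'E'
from h import *
s=pickle.load(open("et.pkl","rb")); g=lambda p,z:ray(s,np.array(p)/8+[265,165],z)
o,R=board()
print(pad(g([(98,172),(666,127),(704,496),(127,546)],.032)))
print("edge",((g([(250,145),(276,545)],.022)[:,:2]-o)@R).round(4))
p=(g([(200,480),(610,153)],.037)[:,:2]-o)@R; print("pen mid",p.mean(0))
E
```

```text
{'centre': array([0.04717396, 0.14499881]), 'front': array([0.04546896, 0.21912939]), 'back': array([0.04887896, 0.07086824]), 'L': np.float64(0.14830036402785635), 'W': np.float64(0.09995251802097044), 'yaw_from_y': np.float64(0.02299592672581254)}
edge [[ 0.104   0.1808]
 [-0.0045  0.18  ]]
pen mid [0.05045734 0.14273047]
```

The front overhangs the edge by about 39 mm, with yaw 0.02 rad and the centre 47 mm off the middle line (limit 70 mm). The pen lies centrally and the robot is clear, so I'm handing in.

```bash
python3 -c "
from plant import *
print(finish_job())"
```

```text
the job is handed in; nothing more can be done
None
```

The job is handed in, with no verdict returned: by the last camera measurement the pad sticks out about 39 mm past the board's left short edge, square to about 0.02 rad and centred 47 mm off the long middle line (limit 70 mm), the pen is on it, and the arm never touched the salt, bowl or garlic.

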